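# Stand the fallen drinking bottle on its coaster

### The arm

A 6-joint arm with a two-finger parallel gripper is mounted at the origin on the work surface. World frame = base frame: x ahead of the robot, y to its left, z up, the work surface at z = 0. Lengths are in m, angles in rad, forces in N, time in s.
With the tool pointing down it reaches from about 0.2 to 0.875 m from the base axis. Payload 3.4 kg.
Tool frame: the origin (TCP) lies midway between the tips of the shut fingers; the grasp point (between the pads) lies 19 mm behind it; z points along the fingers, y is the direction in which the jaws open and shut (so a half turn about z gives the same grasp; the last joint's range is limited). The gripper opens to 94 mm and grips with 3 to 60 N. Pads are 16 mm wide; open, the fingers measure 119 mm over their backs; the gripper's body (75 mm by 177 mm) begins 78 mm behind the grasp point.
Start: joints at [1.045, 0.276, 1.505, -0, 1.361, -0.121], TCP at [0.226, 0.529, 0.176] pointing down, gripper open.
Joint ranges: [-2.89, 2.89], [-0.75, 2.08], [0.22, 2.7], [-1.18, 4.32], [0.11, 2.71], [-2.7, 2.7]. Speed limits (rad/s): [2.57, 2.57, 3.14, 3.14, 3.14, 3.14].

### API

Orientations are given as a 3x3 rotation matrix whose columns are the frame's x, y, z axes.
In Python, from rig import readout, viewer, workorder gives the robot as it stands. The module is installed in compiled form; this text tells all that it offers.
- The arm moves only by the shell command python3 -m creep 'ROWS' [OPENING] [FORCE]. ROWS is JSON, a list of rows, each an object with "xyz": the shift along the tool's x, y, z in mm, a list of three; "spin": the turn about the tool's z in rad. A call has 1 to 5 rows; each row is the pose to reach, as a shift and turn from the pose measured when the call began, along the tool's axes at that moment; what a row does not reach only later rows make up. A row lasts 1/12 s, in which the tool goes at most 41.7 mm and 7.16 degrees, less where a joint would pass 70% of its speed; a pose out of reach is approached as far as the arm can. A call with a gripper value outside its range is refused whole. OPENING is the closure, from 0 (fully open) to 1 (shut), set as the call begins (- or left out, the last holds). The fingers move at their own pace and stop on an object; FORCE is the grip in N (left out, the last holds). Time passes only in rows, so rows that repeat a pose let the fingers close. It gives the time, the measured TCP pose, the force and the opening at its end, in the units of the state.
- readout.observe(): the state, without advancing time (a new reading comes with each control period).
- viewer.snapshot(name): name is "scene" or "top" or "wrist"; returns a dict with "image" (384x512x3 uint8, blue, green, red), "depth" (384x512 float32, m along the optical axis (not along the pixel's ray), 0 where there is no reading), "K" (3x3 intrinsics, pixels), "eye" and "attitude" of the camera in the world; the wrist camera has in their place "mount" (4x4, takes a point from camera to tool coordinates, whose origin is the TCP and whose axes are the flange's). Camera axes: x right, y down, z forward; pixel columns grow to the right and rows downward; lengths in m; the calibration is good to about 2 mm. A picture is of the moment at which its call begins: read the wrist's pose just before it.
- workorder.hand_in(): hands the job in, once; it reports no verdict.
The state is a dict: "t": time; "q": joint angles; "dq": joint speeds; "joint_torque": joint torques, N m; "position": TCP position; "tcp_rot": TCP orientation; "ft_force": force on the tool from outside, world axes, zero at the start; "wrist_torque": the same for the moment, N m; "width": opening from 0.0 (shut) to 1.0 (fully open).
Only numpy, scipy, OpenCV 4.12 (cv2) and the standard library are available. Lean on these libraries where they do the work, as an engineer would, in place of code of your own. Each camera call takes 0.05 s, during which the arm holds its last target.

### The job

One of the two drinking bottles on the desk has fallen over. Stand it upright, cap up, in the middle of the empty cork coaster, setting it down rather than dropping it, and leave the other bottle standing undisturbed on its coaster.

Things in the scene. Friction and masses are not known exactly. Their poses are not given: they have to be found in the camera images.
- bottle_fallen: Steel bottle lying on a flat side (axis 28 mm above the desk, z = 0). Square body 56 x 56 mm, 122 mm long; sloping shoulder to 131 mm; round black cap, 34 mm diameter, from 131 to the end at 171 mm. Origin: centre of its base; z axis from base to cap. 0.25-0.45 kg, centre of mass 48 mm from the base: lifted by a light pinch across the cap (about 10 N), it swings towards upright in the grip.
- coaster_free: The empty coaster: a round cork disc 120 mm in diameter and 5 mm thick, fixed to the desk. Origin at the centre of its underside, z up.
- bottle_standing: The other bottle, same shape and size as the fallen one, standing upright on the other coaster. Origin at the centre of its base, z up to the cap. To be left alone.
- coaster_taken: The other cork coaster, same as the empty one, under the standing bottle. Origin at the centre of its underside, z up.
Mind the look-alikes: they are no part of the job. Leave any purple or red look-alike of the bottle_fallen alone. What is shaped like the coaster_taken but yellow is not meant.

How it is judged:
By the outcome, as a careful person would: the job done as asked, in the order asked, and still so for the second after the job is handed in, with the robot touching nothing.
It also fails if it takes over 45 s, if anything falls off the work surface, if the arm or the gripper's body presses on something with over 40 N, if the wrist force passes 120 N, or if a joint passes its speed limit or range.

## Working session

There is one attempt and no reset: what is moved stays moved. The work goes in short steps, Python scripts to look and compute and a shell command to move; the robot and the scene stay as the last step left them, time stands still between calls to the robot, and variables do not carry over. Pictures are saved under pics/ and viewed, and the job is handed in when it is done.

```bash
mkdir -p pics
python3 - <<'E'
from rig import readout, viewer
import cv2, numpy as np
s=readout.observe()
print(s['t'],s['position'],s['tcp_rot'],s['width'])
for n in ("scene","top","wrist"):
    v=viewer.snapshot(n)
    cv2.imwrite(f"pics/{n}0.png",v['image'])
    np.savez(f"{n}0.npz",**{k:np.array(x) for k,x in v.items()})
    print(n,v['K'].tolist(),v.get('eye'),v.get('attitude'),v.get('mount'))
E
```

```text
0.0 [0.22615672 0.52798751 0.17483377] [[-9.19182807e-01  3.93830160e-01 -8.79185069e-04]
 [ 3.93831088e-01  9.19181551e-01 -1.53327925e-03]
 [ 2.04279082e-04 -1.75561434e-03 -9.99998438e-01]] 1.0021312740279635
scene [[443.5404210621568, 0.0, 267.89038206651264], [0.0, 443.5404210621568, 194.36683428581384], [0.0, 0.0, 1.0]] [0.97085376 0.37776284 0.80785486] [[-0.67796806  0.60150971 -0.42254631]
 [ 0.73500924  0.56329706 -0.37743588]
 [ 0.01098775 -0.56646491 -0.82401261]] None
top [[393.82481267796186, 0.0, 258.85485563000265], [0.0, 393.82481267796186, 187.91064033635655], [0.0, 0.0, 1.0]] [0.41242612 0.04303807 1.00259398] [[-0.0249384  -0.98217334  0.18631589]
 [-0.99960863  0.02213646 -0.01710432]
 [ 0.01267504 -0.18666953 -0.98234099]] None
wrist [[283.4446432255947, 0.0, 254.90309609090554], [0.0, 283.4446432255947, 187.3298277149831], [0.0, 0.0, 1.0]] None None [[ 1.04261508e-03 -9.61010348e-01 -2.76510443e-01  8.11329141e-02]
 [ 9.99999184e-01  1.20623467e-03 -4.21646885e-04 -3.13422566e-04]
 [ 7.38743501e-04 -2.76509777e-01  9.61010821e-01 -2.10154457e-01]
 [ 0.00000000e+00  0.00000000e+00  0.00000000e+00  1.00000000e+00]]
```

View pics/scene0.png

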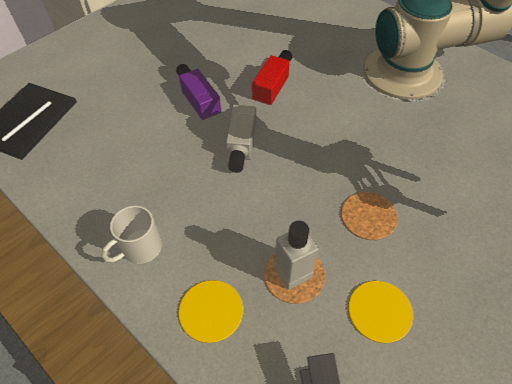

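View pics/top0.png

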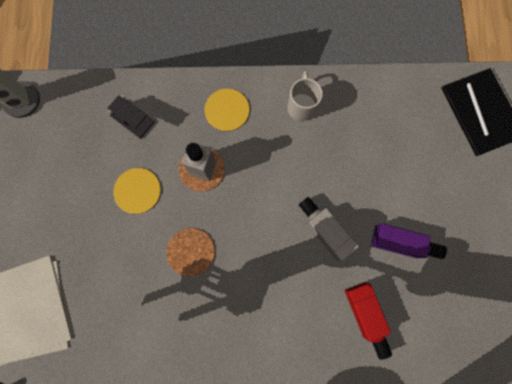

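View pics/wrist0.png

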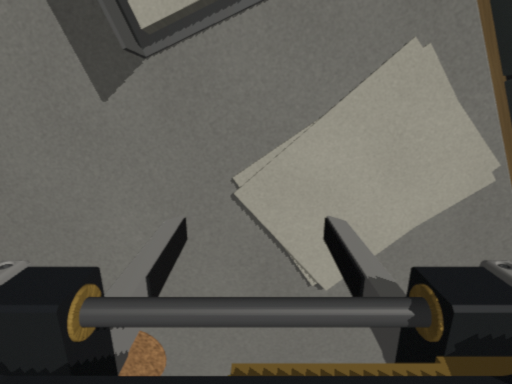

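Run:
```python
import cv2
t=cv2.imread('pics/top0.png'); s=cv2.imread('pics/scene0.png')
def crop(im,x0,y0,w,h,f,n): cv2.imwrite(n,cv2.resize(im[y0:y0+h,x0:x0+w],None,fx=f,fy=f,interpolation=cv2.INTER_CUBIC))
crop(t,290,180,90,90,6,'pics/c_t_fall.png')
crop(s,205,90,90,90,6,'pics/c_s_fall.png')
crop(t,150,210,90,90,6,'pics/c_t_coast.png')
crop(s,325,170,90,90,6,'pics/c_s_coast.png')
a=[cv2.imread(f'pics/{n}.png') for n in('c_t_coast','c_s_coast')]
cv2.imwrite('pics/c_coast.png',cv2.resize(cv2.hconcat(a),(800,400)))
a=[cv2.imread(f'pics/{n}.png') for n in('c_t_fall','c_s_fall')]
cv2.imwrite('pics/c_fall.png',cv2.resize(cv2.hconcat(a),(800,400)))
```

```text
(no output)
```

View pics/c_t_fall.png

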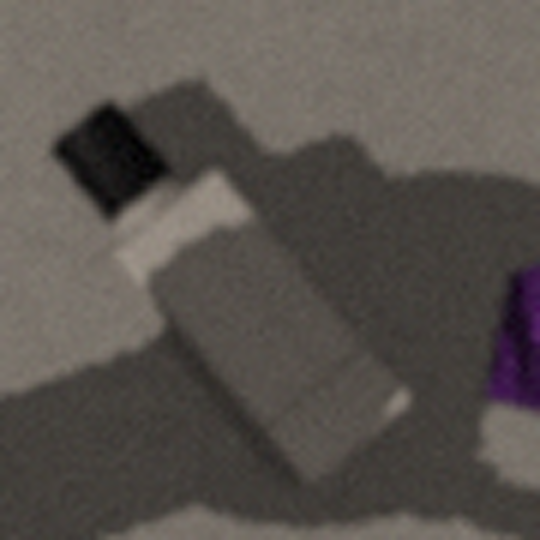

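View pics/c_s_fall.png

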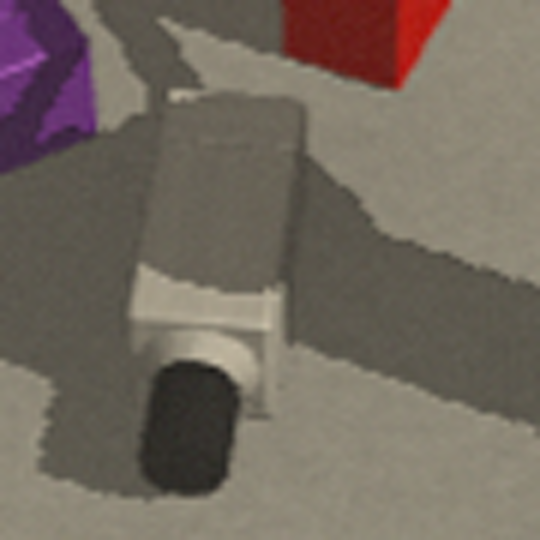

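View pics/c_coast.png

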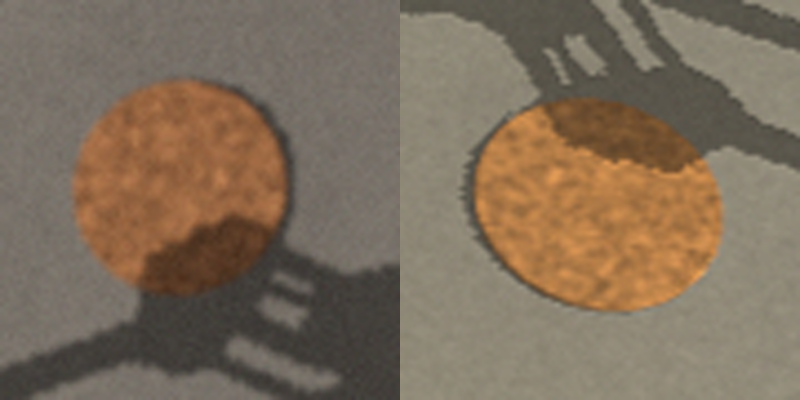

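The steel bottle at top (330,228) / scene (240,140) is the fallen one. The purple one, top (402,241), and the red one, top (369,320), are look-alikes. The empty cork coaster is at top (191,252) / scene (370,216). The cork at top (202,170) is under the standing bottle, and the yellow discs at (137,191) and (227,110) are not meant.

```bash
cat > h.py <<'E'
import numpy as np, cv2
def load(n): return dict(np.load(n))
def ray(v,uv):
    uv=np.atleast_2d(np.array(uv,float)); d=np.c_[(uv[:,0]-v['K'][0,2])/v['K'][0,0],(uv[:,1]-v['K'][1,2])/v['K'][1,1],np.ones(len(uv))]
    return d
def deproj(v,uv,z): return ray(v,uv)*np.array(z)[:,None]@v['attitude'].T+v['eye']
def plane(v,uv,h):
    d=ray(v,uv)@v['attitude'].T; return v['eye']+d*((h-v['eye'][2])/d[:,2])[:,None]
def tri(v1,p1,v2,p2):
    d1=ray(v1,p1)[0]@v1['attitude'].T; d2=ray(v2,p2)[0]@v2['attitude'].T
    A=np.c_[d1,-d2]; x=np.linalg.lstsq(A,v2['eye']-v1['eye'],rcond=None)[0]
    a=v1['eye']+d1*x[0]; b=v2['eye']+d2*x[1]; return (a+b)/2, np.linalg.norm(a-b)
E
python3 - <<'E'
from h import *
np.set_printoptions(precision=4,suppress=True)
T=load('top0.npz');S=load('scene0.npz')
t=lambda x,y:(290+(x+.5)/6-.5,180+(y+.5)/6-.5); s=lambda x,y:(205+(x+.5)/6-.5,90+(y+.5)/6-.5)
for n,a,b in (('baseL',t(410,390),s(168,92)),('baseR',t(313,478),s(303,100)),('x',t(410,390),s(303,100)),('frontA',t(220,170),s(133,320)),):
    print(n,*tri(T,a,S,b))
# coaster
for n,v,box in (('top',T,(150,210,240,300)),('scene',S,(325,170,415,260))):
    im=v['image'].astype(int);x0,y0,x1,y1=box
    m=np.zeros(im.shape[:2],np.uint8); sub=im[y0:y1,x0:x1]
    m[y0:y1,x0:x1]=(sub[...,2]>1.6*sub[...,0]).astype(np.uint8)
    c=max(cv2.findContours(m,0,cv2.CHAIN_APPROX_NONE)[0],key=cv2.contourArea)
    P=plane(v,c[:,0,:],.005)[:,:2]; (cc,r)=cv2.minEnclosingCircle((P*1000).astype(np.float32)); 
    e=cv2.fitEllipse((P*1000).astype(np.float32)); print(n,'coaster',cc,r,e)
    ys,xs=np.nonzero(m); print(' depth z',np.median(deproj(v,np.c_[xs,ys],v['depth'][ys,xs])[:,2]))
# cap
for n,v,box in (('top',T,(295,190,322,220)),('scene',S,(222,145,252,178))):
    im=v['image'];x0,y0,x1,y1=box
    m=np.zeros(im.shape[:2],np.uint8); m[y0:y1,x0:x1]=(im[y0:y1,x0:x1].max(2)<50)
    nn,l,st,_=cv2.connectedComponentsWithStats(m); k=1+np.argmax(st[1:,4]); ys,xs=np.nonzero(l==k)
    P=deproj(v,np.c_[xs,ys],v['depth'][ys,xs]); print(n,'cap',len(P),P.mean(0),np.percentile(P[:,2],[5,50,95]))
    np.save('cap_'+n,P)
E
```

```text
baseL [ 0.449  -0.2079  0.0507] 0.0003149712579674949
baseR [ 0.415  -0.1664  0.0502] 0.001416436101830574
x [ 0.4353 -0.1801  0.067 ] 0.052443439758072925
frontA [ 0.5397 -0.137   0.0445] 0.002392516925797922
top coaster (443.62078857421875, 201.02520751953125) 60.484397888183594 ((444.0262756347656, 200.95814514160156), (117.11560821533203, 118.49014282226562), 10.753607749938965)
 depth z 0.006137067941220542
scene coaster (450.29254150390625, 203.53814697265625) 60.30660629272461 ((450.2787780761719, 203.61956787109375), (117.54778289794922, 118.57305145263672), 127.74796295166016)
 depth z 0.002800381660462814
top cap 199 [ 0.5467 -0.0945  0.0418] [0.0338 0.0434 0.0481]
scene cap 148 [ 0.5617 -0.0883  0.0401] [0.0186 0.0381 0.0439]
```

```bash
python3 -m creep '[{"xyz":[-30,-24,0],"spin":0.12},{"xyz":[-60,-48,0],"spin":0.24},{"xyz":[-90,-72,0],"spin":0.36},{"xyz":[-120,-96,0],"spin":0.48},{"xyz":[-150,-120,0],"spin":0.6}]' 0 10
cat >> h.py <<'E'
def togo(dst,ax=None):
    from rig import readout
    s=readout.observe(); R=s['tcp_rot']; d=R.T@(np.array(dst)-s['position'])*1000
    print('t',s['t'],'pos',np.round(s['position'],4),'xang',np.round(np.degrees(np.arctan2(R[1,0],R[0,0])),1),'q6',round(s['q'][5],2),'F',np.round(s['ft_force'],1),'w',round(s['width'],3)); print('togo mm',np.round(d,1))
    if ax is not None:
        a=np.arctan2(R[1,0],R[0,0])-np.radians(ax); print('spin',round((a+np.pi)%(2*np.pi)-np.pi,3))
E
python3 -c "
from h import *
togo([.40,.20,.175],39)"
```

```text
t: 0.57
position: [0.317, 0.3571, 0.1749]
tcp_rot: [[-0.532, 0.847, -0.001], [0.847, 0.532, -0.002], [-0.001, -0.002, -1.0]]
ft_force: [1.0, 0.6, -0.5]
width: 1.001
t 0.5667 pos [0.317  0.3571 0.1749] xang 122.1 q6 0.14 F [ 1.   0.6 -0.5] w 1.001
togo mm [-1.772e+02 -1.330e+01  1.000e-01]
spin 1.451
```

```bash
python3 -m creep '[{"xyz":[-36,-3,0],"spin":0.12},{"xyz":[-72,-6,0],"spin":0.24},{"xyz":[-108,-9,0],"spin":0.36},{"xyz":[-144,-11,0],"spin":0.48},{"xyz":[-177,-13,0],"spin":0.6}]'
python3 - <<'E'
from h import *
from rig import viewer,readout
togo([.49,-.135,.175],39)
s=readout.observe(); v=viewer.snapshot('wrist'); cv2.imwrite('pics/w1.png',v['image'])
np.savez('w1.npz',image=v['image'],depth=v['depth'],K=v['K'],mount=v['mount'],pos=s['position'],rot=s['tcp_rot'])
E
```

```text
t: 0.98
position: [0.4006, 0.1983, 0.175]
tcp_rot: [[0.045, 0.999, -0.001], [0.999, -0.045, -0.002], [-0.002, -0.001, -1.0]]
ft_force: [0.6, -0.5, 0.1]
width: 1.005
t 0.9833 pos [0.4006 0.1983 0.175 ] xang 87.4 q6 0.35 F [ 0.6 -0.5  0.1] w 1.005
togo mm [-329.   104.4    0.5]
spin 0.845
```

View pics/w1.png

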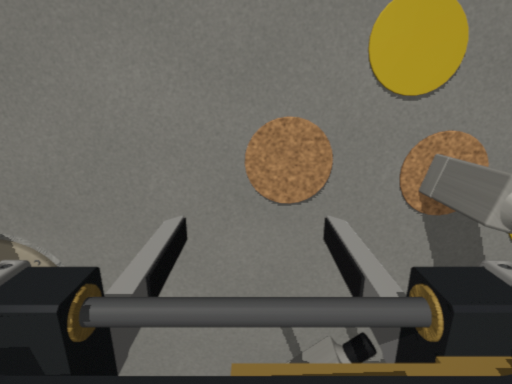

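The wrist picture shows the whole empty coaster at (289,160), the standing bottle at right (~460,185), and the fallen bottle's cap peeking out at (360,347).

```bash
cat >> h.py <<'E'
def wload(n):
    v=load(n); M=v['mount']; v['attitude']=v['rot']@M[:3,:3]; v['eye']=v['rot']@M[:3,3]+v['pos']; return v
E
python3 - <<'E'
from h import *
W=wload('w1.npz'); im=W['image'].astype(int)
for nm,(x0,y0,x1,y1) in (('free',(235,105,345,215)),):
    m=np.zeros(im.shape[:2],np.uint8); sub=im[y0:y1,x0:x1]; m[y0:y1,x0:x1]=sub[...,2]>1.5*sub[...,0]
    c=max(cv2.findContours(m,0,cv2.CHAIN_APPROX_NONE)[0],key=cv2.contourArea)
    P=(plane(W,c[:,0],.005)[:,:2]*1000).astype(np.float32); print(cv2.fitEllipse(P),cv2.minEnclosingCircle(P))
    ys,xs=np.nonzero(m); d=deproj(W,np.c_[xs,ys],W['depth'][ys,xs]); print('z',np.median(d[:,2]))
    # triangulate centre
    T=load('top0.npz')
    e=cv2.fitEllipse(c)[0]
    print(e, tri(W,e,T,(190.7,251.9)))
E
```

```text
((445.64666748046875, 203.59425354003906), (118.04092407226562, 118.32197570800781), 30.248838424682617) ((445.7593078613281, 203.52040100097656), 59.90498733520508)
z 0.006214088832252607
(288.3726806640625, 159.6160125732422) (array([ 0.44543552,  0.2027162 , -0.01044397]), np.float64(0.004142184206414277))
```

```bash
python3 -m creep '[{"xyz":[-36,12,0],"spin":0.12},{"xyz":[-72,24,0],"spin":0.24},{"xyz":[-108,36,0],"spin":0.36},{"xyz":[-144,47,0],"spin":0.48},{"xyz":[-180,58,0],"spin":0.6}]'
python3 -c "
from h import *
togo([.49,-.135,.175],39)"
```

```text
t: 1.45
position: [0.4523, 0.0091, 0.1764]
tcp_rot: [[0.611, 0.791, 0.002], [0.791, -0.611, -0.007], [-0.004, 0.006, -1.0]]
ft_force: [-0.3, -0.0, 0.4]
width: 1.001
t 1.45 pos [0.4523 0.0091 0.1764] xang 52.3 q6 0.53 F [-0.3 -0.   0.4] w 1.001
togo mm [-91.  117.9   2.5]
spin 0.232
```

```bash
python3 -m creep '[{"xyz":[-22,29,0],"spin":0.06},{"xyz":[-45,59,0],"spin":0.12},{"xyz":[-68,89,0],"spin":0.18},{"xyz":[-91,118,2],"spin":0.23},{"xyz":[-91,118,2],"spin":0.23}]'
python3 - <<'E'
from h import *
from rig import viewer,readout
togo([.49,-.135,.175],39)
s=readout.observe(); v=viewer.snapshot('wrist'); cv2.imwrite('pics/w2.png',v['image'])
np.savez('w2.npz',image=v['image'],depth=v['depth'],K=v['K'],mount=v['mount'],pos=s['position'],rot=s['tcp_rot'])
E
```

```text
t: 1.87
position: [0.4919, -0.1414, 0.1748]
tcp_rot: [[0.78, 0.626, 0.003], [0.626, -0.779, -0.011], [-0.005, 0.011, -1.0]]
ft_force: [-0.1, 0.2, 0.8]
width: 0.998
t 1.8667 pos [ 0.4919 -0.1414  0.1748] xang 38.8 q6 0.49 F [-0.1  0.2  0.8] w 0.998
togo mm [ 2.5 -6.2 -0.3]
spin -0.004
```

View pics/w2.png

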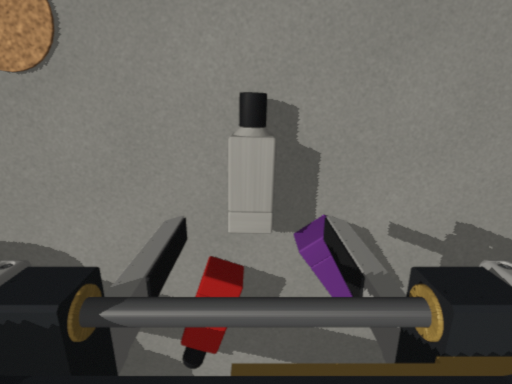

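The wrist view shows the steel bottle nearly aligned with the image column, cap at (253,109) and base edge at row ~231. Red is at (215,305) and purple at (325,255), both separate. I'll take an enlarged crop to confirm and measure.

Run:
```python
from h import *
np.set_printoptions(precision=4,suppress=True)
W=wload('w2.npz'); im=W['image']
c=im[80:245,200:300]; cv2.imwrite('pics/c_w2.png',cv2.resize(c,None,fx=3.6,fy=3.6,interpolation=cv2.INTER_CUBIC))
m=(im[85:140,235:275].max(2)<45).astype(np.uint8)
n,l,st,ce=cv2.connectedComponentsWithStats(m); k=1+np.argmax(st[1:,4]); ys,xs=np.nonzero(l==k); ys+=85;xs+=235
print('cap px',xs.min(),xs.max(),ys.min(),ys.max())
P=deproj(W,np.c_[xs,ys],W['depth'][ys,xs]); print(P.mean(0),np.percentile(P[:,2],[5,50,95]))
# rows: cap centre per row
for y in range(ys.min()+2,ys.max()-2,5):
    r=xs[ys==y]; print(y,r.min(),r.max(),plane(W,[(r.min()-.5,y),(r.max()+.5,y)],.028)[:,:2].ravel())
for u,vv in ((228.5,137),(274.5,137),(228.5,231),(272,231)):
    y,x=int(vv)-(-3 if vv<200 else 4),int(u)+(4 if u<250 else -4)
    print((u,vv),'depth pt',deproj(W,[(x,y)],[W['depth'][y,x]])[0],'plane .056',plane(W,[(u,vv)],.056)[0])
```

```text
cap px 240 266 93 126
[ 0.5498 -0.0937  0.0435] [0.036  0.0439 0.0465]
95 240 266 [ 0.5528 -0.0707  0.573  -0.0959]
100 240 266 [ 0.5483 -0.0742  0.5686 -0.0995]
105 240 266 [ 0.5437 -0.0778  0.5642 -0.1032]
110 240 266 [ 0.5391 -0.0814  0.5597 -0.1069]
115 240 265 [ 0.5345 -0.085   0.5544 -0.1097]
120 240 265 [ 0.5298 -0.0886  0.5498 -0.1135]
(228.5, 137) depth pt [ 0.5089 -0.0957  0.0583] plane .056 [ 0.5088 -0.0905  0.056 ]
(274.5, 137) depth pt [ 0.536  -0.1298  0.0565] plane .056 [ 0.5418 -0.1317  0.056 ]
(228.5, 231) depth pt [ 0.4226 -0.1619  0.0566] plane .056 [ 0.4152 -0.1619  0.056 ]
(272, 231) depth pt [ 0.4511 -0.1969  0.0576] plane .056 [ 0.4495 -0.2049  0.056 ]
```

View pics/c_w2.png

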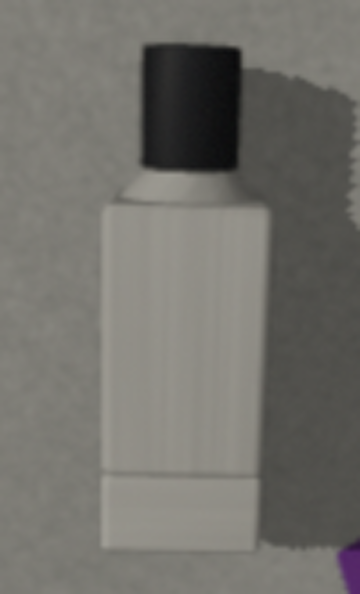

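```bash
python3 -c "
from h import *
togo([.5563,-.087,.07],38)
T=load('top0.npz');S=load('scene0.npz');W=wload('w2.npz')
t=lambda x,y:(290+(x+.5)/6-.5,180+(y+.5)/6-.5); s=lambda x,y:(205+(x+.5)/6-.5,90+(y+.5)/6-.5)
print('base corner W-S',tri(W,(272,231),S,s(168,92)),tri(W,(228.5,231),S,s(303,100)))
print('base corner W-T',tri(W,(272,231),T,t(410,390)))
"
```

```text
t 1.9167 pos [ 0.4906 -0.1378  0.1747] xang 38.9 q6 0.49 F [ 0.   0.3 -0.9] w 0.999
togo mm [ 83.4   1.  104.5]
spin 0.016
base corner W-S (array([ 0.44833804, -0.20730053,  0.05065999]), np.float64(0.0014453972346040323)) (array([ 0.41521147, -0.16329262,  0.05283675]), np.float64(0.0029123711252214395))
base corner W-T (array([ 0.44876653, -0.20661193,  0.0533622 ]), np.float64(0.0014540055615583423))
```

```bash
python3 -m creep '[{"xyz":[25,0,15],"spin":0.016},{"xyz":[50,1,35],"spin":0.016},{"xyz":[70,1,65],"spin":0.016},{"xyz":[83,1,95],"spin":0.016},{"xyz":[83,1,105],"spin":0.016}]'
python3 - <<'E'
from h import *
from rig import viewer,readout
togo([.5563,-.087,.009],38)
s=readout.observe(); v=viewer.snapshot('wrist'); cv2.imwrite('pics/w3.png',v['image'])
np.savez('w3.npz',image=v['image'],depth=v['depth'],K=v['K'],mount=v['mount'],pos=s['position'],rot=s['tcp_rot'])
togo([.5563,-.087,.009],38)
E
```

```text
t: 2.33
position: [0.5542, -0.0834, 0.0654]
tcp_rot: [[0.786, 0.619, -0.005], [0.619, -0.786, -0.004], [-0.006, 0.0, -1.0]]
ft_force: [-0.4, 0.6, 0.3]
width: 1.002
t 2.3333 pos [ 0.5542 -0.0834  0.0654] xang 38.2 q6 0.64 F [-0.4  0.6  0.3] w 1.002
togo mm [-0.2  4.1 56.4]
spin 0.004
t 2.3833 pos [ 0.5525 -0.0843  0.0651] xang 38.2 q6 0.64 F [-1.4  1.1 -0.5] w 1.003
togo mm [ 1.8  4.6 56.1]
spin 0.003
```

View pics/w3.png

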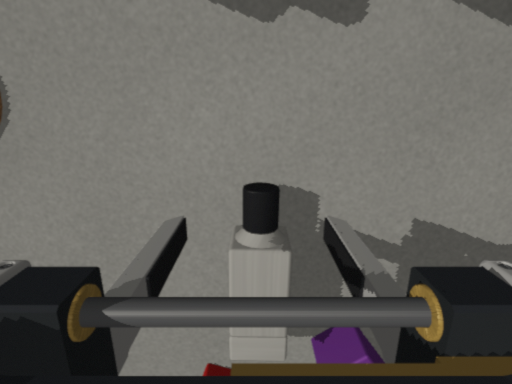

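The cap is at (261,208), a few px right of the fingers' midline (255), which matches the ~4 mm still to go in y. Next I descend.

```bash
python3 - <<'E'
from h import *
W=wload('w3.npz')
a=plane(W,[(261,185)],.030)[0]; b=plane(W,[(243,208),(279,208)],.032); c=plane(W,[(260,231)],.045)
print('tip',a,'mid',b.mean(0),np.linalg.norm(b[0]-b[1]),'neck',c)
ax=np.array([.788,.616]); 
print('axis coordinate of tip, neck rel. to target grasp:',(a[:2]-[.5563,-.087])@ax,(c[0][:2]-[.5563,-.087])@ax, 'lateral of mid',(b.mean(0)[:2]-[.5563,-.087])@[.616,-.788])
E
python3 -m creep '[{"xyz":[2,4,12],"spin":0},{"xyz":[2,4.5,26],"spin":0},{"xyz":[2,4.5,40],"spin":0},{"xyz":[2,4.5,52],"spin":0},{"xyz":[2,4.5,55],"spin":0}]'
python3 -c "
from h import *
togo([.5563,-.087,.009],38)"
```

```text
tip [ 0.56645076 -0.08060311  0.03      ] mid [ 0.54979463 -0.09385397  0.032     ] 0.03289341739005285 neck [[ 0.53591531 -0.10344728  0.045     ]]
axis coordinate of tip, neck rel. to target grasp: 0.011939285461669122 -0.02619465696895685 lateral of mid 0.00139362173234661
t: 2.8
position: [0.5551, -0.0869, 0.0094]
tcp_rot: [[0.786, 0.618, -0.009], [0.618, -0.786, -0.004], [-0.01, -0.003, -1.0]]
ft_force: [-0.0, -0.1, 0.3]
width: 0.998
t 2.8 pos [ 0.5551 -0.0869  0.0094] xang 38.2 q6 0.63 F [-0.  -0.1  0.3] w 0.998
togo mm [0.9 0.8 0.4]
spin 0.003
```

```bash
python3 -m creep '[{"xyz":[0,1,0],"spin":0},{"xyz":[0,1,0],"spin":0},{"xyz":[0,1,0],"spin":0},{"xyz":[0,1,0],"spin":0},{"xyz":[0,1,0],"spin":0}]' 1 10
python3 -m creep '[{"xyz":[0,0,0],"spin":0},{"xyz":[0,0,0],"spin":0},{"xyz":[0,0,0],"spin":0},{"xyz":[0,0,0],"spin":0},{"xyz":[0,0,0],"spin":0}]'
```

```text
t: 3.22
position: [0.5563, -0.0879, 0.0102]
tcp_rot: [[0.786, 0.618, -0.008], [0.618, -0.786, -0.005], [-0.009, -0.001, -1.0]]
ft_force: [0.8, 0.3, -0.6]
width: 0.681
t: 3.63
position: [0.5563, -0.0879, 0.0102]
tcp_rot: [[0.786, 0.618, -0.008], [0.618, -0.786, -0.005], [-0.009, -0.001, -1.0]]
ft_force: [0.4, -0.8, 0.3]
width: 0.329
```

```bash
python3 -m creep '[{"xyz":[0,0,0],"spin":0},{"xyz":[0,0,0],"spin":0},{"xyz":[0,0,0],"spin":0}]'
python3 - <<'E'
from h import *
from rig import viewer,readout
v=viewer.snapshot('wrist'); cv2.imwrite('pics/w4.png',v['image'])
togo([.5563,-.087,.009],38)
E
```

```text
t: 3.88
position: [0.5563, -0.0879, 0.0105]
tcp_rot: [[0.786, 0.618, -0.008], [0.618, -0.786, -0.005], [-0.009, -0.001, -1.0]]
ft_force: [-0.5, 0.3, 2.9]
width: 0.236
t 3.9333 pos [ 0.5564 -0.0879  0.0105] xang 38.2 q6 0.63 F [-0.7  0.4  4.2] w 0.236
togo mm [ 0.5 -0.7  1.5]
spin 0.003
```

View pics/w4.png

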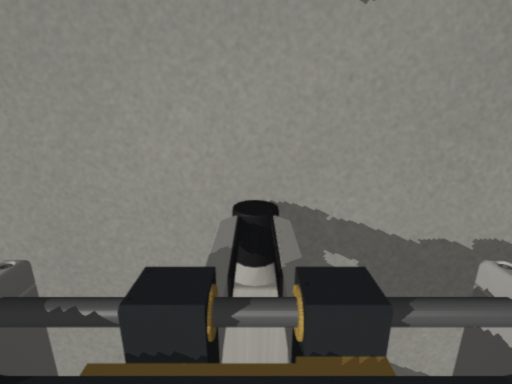

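Run:
```python
from h import *
from rig import viewer,readout
im=cv2.imread('pics/w4.png'); c=im[190:310,190:320]; c=np.clip(c.astype(float)*2,0,255).astype(np.uint8)
cv2.imwrite('pics/c_w4.png',cv2.resize(c,None,fx=5,fy=5,interpolation=cv2.INTER_CUBIC))
v=viewer.snapshot('scene'); cv2.imwrite('pics/s4.png',cv2.resize(v['image'][60:230,140:360],None,fx=3.5,fy=3.5,interpolation=cv2.INTER_CUBIC))
togo([.5563,-.087,.009],38)
```

```text
t 3.9833 pos [ 0.5564 -0.0879  0.0105] xang 38.2 q6 0.63 F [-0.9  0.6  3. ] w 0.231
togo mm [ 0.5 -0.7  1.5]
spin 0.003
```

View pics/c_w4.png

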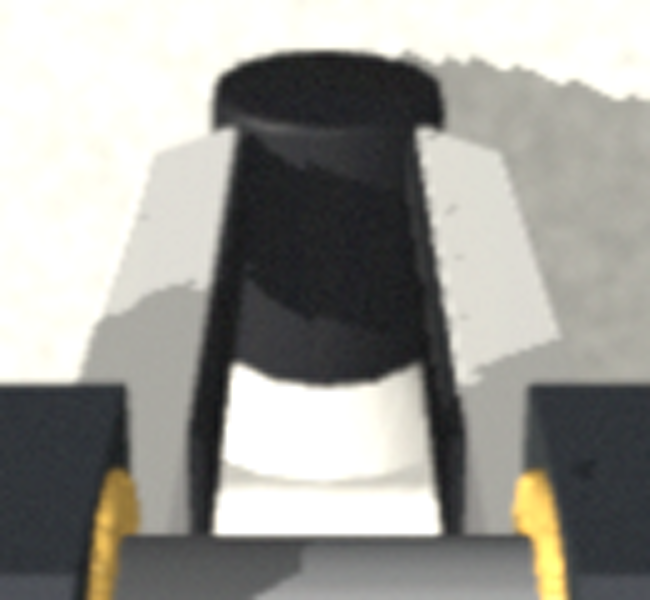

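View pics/s4.png

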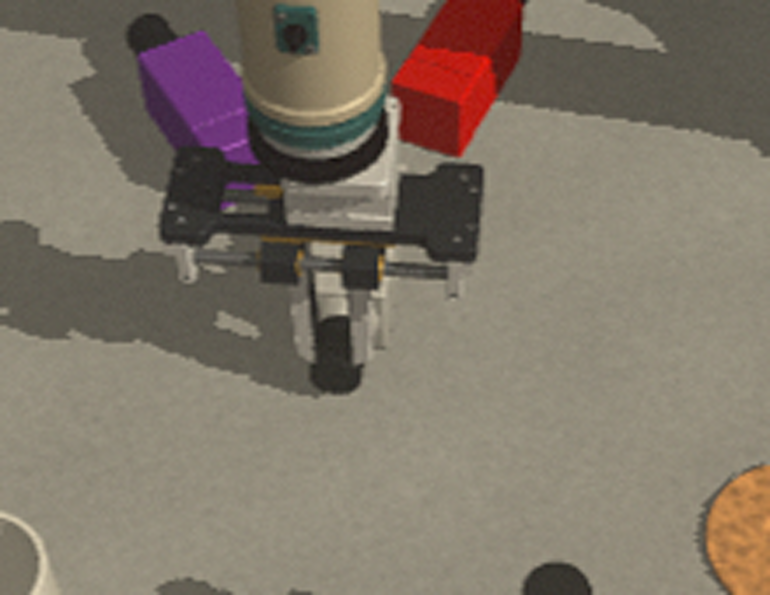

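Run:
```python
from h import *
from rig import viewer,readout
np.set_printoptions(precision=4,suppress=True)
s=readout.observe(); v=viewer.snapshot('wrist')
W=dict(v); W['pos']=s['position'];W['rot']=s['tcp_rot']; M=W['mount']; W['attitude']=s['tcp_rot']@M[:3,:3]; W['eye']=s['tcp_rot']@M[:3,3]+s['position']
for n,x,y in (('Lfinger tip',190,180),('Lfinger mid',170,260),('Lfinger up',150,350),('Rtip',470,180),('R up',500,350),('cap disc',325,90),('cap top near tip',325,140),('cap mid',325,250),('neck',325,420),('body',325,510),('disc L edge',222,100),('disc R',436,100)):
    u,w=round(190+x/5),round(190+y/5); p=deproj(W,[(u,w)],[W['depth'][w,u]])[0]
    print(n,(u,w),p,'tool',s['tcp_rot'].T@(p-s['position'])*1000)
print(s['position'],s['width'],s['ft_force'],s['wrist_torque'],s['joint_torque'])
```

```text
Lfinger tip (228, 226) [ 0.5533 -0.0691  0.0592] tool [  8.7742 -16.7348 -48.8106]
Lfinger mid (224, 242) [ 0.5534 -0.0687  0.0809] tool [  8.9134 -16.9451 -70.4339]
Lfinger up (220, 260) [ 0.5536 -0.0687  0.0995] tool [  8.9115 -16.9183 -89.1191]
Rtip (284, 226) [ 0.5748 -0.0961  0.0596] tool [  8.9667  17.7501 -49.1874]
R up (290, 260) [ 0.5742 -0.0952  0.0992] tool [  8.7433  16.7107 -88.7949]
cap disc (255, 208) [ 0.5651 -0.081   0.0329] tool [ 10.8928  -0.0659 -22.5201]
cap top near tip (255, 218) [ 0.5636 -0.0822  0.0465] tool [  8.8936  -0.0768 -36.1145]
cap mid (255, 240) [ 0.5506 -0.0924  0.0455] tool [ -7.6361  -0.0569 -34.9598]
neck (255, 274) [ 0.531  -0.1078  0.0479] tool [-32.5809  -0.0308 -37.1401]
body (255, 292) [ 0.5249 -0.1126  0.0572] tool [-40.4186  -0.0308 -46.3336]
disc L edge (234, 210) [ 0.5558 -0.0698  0.036 ] tool [ 10.5303 -14.6341 -25.5686]
disc R (277, 210) [ 0.5739 -0.0936  0.0346] tool [ 10.0472  15.3056 -24.2225]
[ 0.5564 -0.0879  0.0105] 0.2314323466253548 [-0.906   0.5767  2.9751] [ 0.0116  0.2587 -0.0039] [ -0.0753 -41.0254 -18.2821   0.0086  -0.2955  -0.0163]
```

Run:
```python
from h import *
from rig import viewer,readout
np.set_printoptions(precision=1,suppress=True)
def tool(W,pts):
    for (u,w) in pts:
        p=deproj(W,[(u,w)],[W['depth'][w,u]])[0]; print((u,w),W['rot'].T@(p-W['pos'])*1000, end=' ; ')
    print()
W=wload('w3.npz'); tool(W,[(184,221),(182,230),(175,240),(170,250),(160,270),(150,290),(181,222),(172,235),(328,221),(335,225)])
s=readout.observe(); v=viewer.snapshot('wrist')
W=dict(v); W['pos']=s['position'];W['rot']=s['tcp_rot']; M=W['mount']; W['attitude']=s['tcp_rot']@M[:3,:3]; W['eye']=s['tcp_rot']@M[:3,3]+s['position']
for r in (214,216,218,220,224,228,234,240): tool(W,[(u,r) for u in range(212,242,4)])
print(s['t'],s['width'],s['ft_force'])
```

```text
(184, 221) [  6.  -47.5 -34.4] ; (182, 230) [  2.3 -47.6 -40.5] ; (175, 240) [  3.9 -47.2 -58.2] ; (170, 250) [  3.3 -47.1 -69.1] ; (160, 270) [  1.9 -47.1 -86.8] ; (150, 290) [ -0.1 -47.6 -99.7] ; (181, 222) [  7.4 -48.1 -39.4] ; (172, 235) [  7.3 -48.7 -58.4] ; (328, 221) [  7.2  48.  -37.1] ; (335, 225) [  8.5  49.9 -46.5] ; 
(212, 214) [ -6.1 -35.6   9.3] ; (216, 214) [ -5.9 -32.2   8.8] ; (220, 214) [ -6.6 -29.2  10.5] ; (224, 214) [ -6.5 -25.8  10.3] ; (228, 214) [ -6.2 -22.4   9.6] ; (232, 214) [  6.6 -16.3 -23.1] ; (236, 214) [  9.2 -13.  -29.7] ; (240, 214) [  9.9 -10.2 -31.5] ; 
(212, 216) [ -7.8 -35.6   9. ] ; (216, 216) [ -8.1 -32.5   9.8] ; (220, 216) [ -8.  -29.1   9.6] ; (224, 216) [ -7.5 -25.6   8.4] ; (228, 216) [ -7.9 -22.4   9.4] ; (232, 216) [  5.2 -16.3 -23.3] ; (236, 216) [  9.1 -12.8 -33.1] ; (240, 216) [  8.7 -10.2 -32.2] ; 
(212, 218) [ -9.8 -35.8   9.5] ; (216, 218) [ -9.8 -32.5   9.7] ; (220, 218) [ -9.3 -29.    8.4] ; (224, 218) [ -9.8 -25.8   9.6] ; (228, 218) [  8.7 -17.9 -35.6] ; (232, 218) [  8.8 -15.3 -36. ] ; (236, 218) [  7.5 -12.9 -32.7] ; (240, 21
[... 694 characters left out ...]
228) [  8.7 -16.5 -51.6] ; (232, 228) [  9.1 -14.  -52.5] ; (236, 228) [  7.7 -11.8 -49.5] ; (240, 228) [ -0.5 -10.3 -31.2] ; 
(212, 234) [-24.6 -36.5  10.1] ; (216, 234) [  8.6 -22.7 -59.8] ; (220, 234) [  8.5 -20.4 -59.5] ; (224, 234) [  8.3 -18.1 -59.1] ; (228, 234) [  8.9 -15.7 -60.4] ; (232, 234) [  8.9 -13.4 -60.4] ; (236, 234) [  7.7 -11.3 -57.8] ; (240, 234) [ -5.  -10.4 -31.2] ; 
(212, 240) [-30.3 -36.8  10.3] ; (216, 240) [  8.5 -21.7 -67.3] ; (220, 240) [  8.5 -19.5 -67.3] ; (224, 240) [  8.7 -17.2 -67.7] ; (228, 240) [  8.9 -15.  -67.9] ; (232, 240) [  8.9 -12.8 -67.9] ; (236, 240) [  3.6 -11.3 -57.4] ; (240, 240) [ -9.3 -10.4 -31.7] ; 
4.0333 0.23327948132805118 [-1.   0.6  3.5]
```

The depth picture shows the fingertips about 32 mm behind the stated TCP, both open and shut. The pads therefore closed on the upper part of the cap: a 22 mm chord, with +3 N upward. I'll open, go 32 mm deeper and grip again.

```bash
python3 -m creep '[{"xyz":[0,0,0],"spin":0},{"xyz":[0,0,0],"spin":0},{"xyz":[0,0,0],"spin":0},{"xyz":[0,0,0],"spin":0},{"xyz":[0,0,0],"spin":0}]' 0.2 10
python3 -m creep '[{"xyz":[0,0,0],"spin":0},{"xyz":[0,0,0],"spin":0},{"xyz":[0,0,5],"spin":0},{"xyz":[0,0,10],"spin":0}]'
python3 - <<'E'
from h import *
from rig import viewer,readout
v=viewer.snapshot('wrist'); cv2.imwrite('pics/w5.png',v['image'])
togo([.5563,-.087,-.023],38)
E
```

```text
t: 4.5
position: [0.5563, -0.0879, 0.0102]
tcp_rot: [[0.786, 0.618, -0.008], [0.618, -0.786, -0.004], [-0.009, -0.001, -1.0]]
ft_force: [-1.2, -1.0, -0.1]
width: 0.549
t: 4.83
position: [0.5565, -0.088, 0.0001]
tcp_rot: [[0.786, 0.618, -0.007], [0.618, -0.786, -0.005], [-0.009, -0.001, -1.0]]
ft_force: [0.3, -0.3, -0.7]
width: 0.794
t 4.8833 pos [ 0.5554 -0.0877 -0.0011] xang 38.2 q6 0.63 F [-1.   0.5  0.5] w 0.801
togo mm [ 1.4  0.1 21.8]
spin 0.003
```

View pics/w5.png

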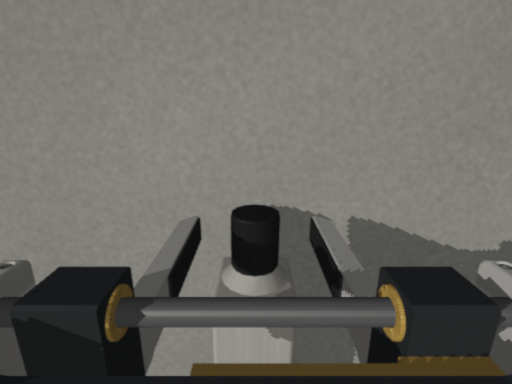

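```bash
python3 -m creep '[{"xyz":[1,0,6],"spin":0},{"xyz":[1,0,12],"spin":0},{"xyz":[1,0,17],"spin":0},{"xyz":[1,0,21],"spin":0},{"xyz":[1,0,22],"spin":0}]'
python3 - <<'E'
from h import *
from rig import viewer,readout
s=readout.observe(); v=viewer.snapshot('wrist'); cv2.imwrite('pics/w6.png',v['image'])
np.savez('w6.npz',image=v['image'],depth=v['depth'],K=v['K'],mount=v['mount'],pos=s['position'],rot=s['tcp_rot'])
togo([.5563,-.087,-.023],38)
W=wload('w6.npz')
np.set_printoptions(precision=1,suppress=True)
for r in range(208,240,3):
    print(r,[tuple(np.round(W['rot'].T@(deproj(W,[(u,r)],[W['depth'][r,u]])[0]-W['pos'])*1000)) for u in (180,186,192,196,200)])
E
```

```text
t: 5.3
position: [0.5552, -0.087, -0.0242]
tcp_rot: [[0.786, 0.618, -0.011], [0.618, -0.786, -0.004], [-0.011, -0.004, -1.0]]
ft_force: [0.5, 0.2, 0.1]
width: 0.799
t 5.35 pos [ 0.5554 -0.087  -0.024 ] xang 38.2 q6 0.64 F [-0.3 -0.3  0. ] w 0.799
togo mm [ 0.8  0.5 -1. ]
spin 0.003
208 [(np.float64(12.0), np.float64(-52.0), np.float64(-26.0)), (np.float64(12.0), np.float64(-48.0), np.float64(-24.0)), (np.float64(12.0), np.float64(-44.0), np.float64(-26.0)), (np.float64(12.0), np.float64(-41.0), np.float64(-25.0)), (np.float64(12.0), np.float64(-38.0), np.float64(-26.0))]
211 [(np.float64(10.0), np.float64(-52.0), np.float64(-26.0)), (np.float64(10.0), np.float64(-48.0), np.float64(-26.0)), (np.float64(10.0), np.float64(-44.0), np.float64(-26.0)), (np.float64(10.0), np.float64(-41.0), np.float64(-26.0)), (np.float64(10.0), np.float64(-38.0), np.float64(-25.0))]
214 [(np.float64(7.0), np.float64(-53.0), np.float64(-24.0)), (np.float64(7.0), np.float64(-48.0), np.float64(-25.0)), (np.float64(8.0), np.float64(-44.0), np.float64(-26.0)), (np.float64(7.0), np.float64(-41.0), np.float64(-25
[... 1689 characters left out ...]
, (np.float64(2.0), np.float64(-38.0), np.float64(-43.0)), (np.float64(-6.0), np.float64(-39.0), np.float64(-25.0))]
235 [(np.float64(9.0), np.float64(-43.0), np.float64(-61.0)), (np.float64(9.0), np.float64(-40.0), np.float64(-62.0)), (np.float64(6.0), np.float64(-38.0), np.float64(-56.0)), (np.float64(-0.0), np.float64(-38.0), np.float64(-42.0)), (np.float64(-5.0), np.float64(-38.0), np.float64(-32.0))]
238 [(np.float64(9.0), np.float64(-42.0), np.float64(-65.0)), (np.float64(8.0), np.float64(-39.0), np.float64(-64.0)), (np.float64(4.0), np.float64(-38.0), np.float64(-55.0)), (np.float64(-2.0), np.float64(-38.0), np.float64(-44.0)), (np.float64(-8.0), np.float64(-38.0), np.float64(-32.0))]
```

View pics/w6.png

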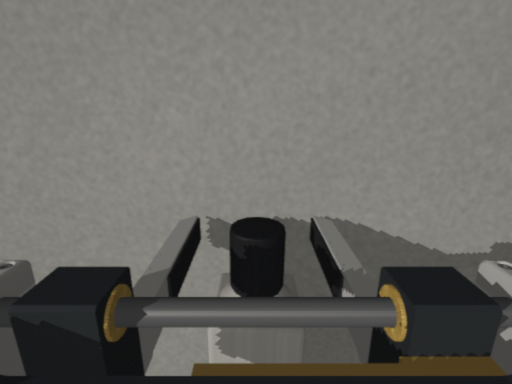

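Fingertips are now at tool z about -33, i.e. 9 mm over the desk, with no contact force and the cap centred at (257,255). Closing at 10 N.

```bash
python3 -m creep '[{"xyz":[0,0,0],"spin":0},{"xyz":[0,0,0],"spin":0},{"xyz":[0,0,0],"spin":0},{"xyz":[0,0,0],"spin":0},{"xyz":[0,0,0],"spin":0}]' 1 10
python3 -m creep '[{"xyz":[0,0,0],"spin":0},{"xyz":[0,0,0],"spin":0},{"xyz":[0,0,0],"spin":0},{"xyz":[0,0,0],"spin":0},{"xyz":[0,0,0],"spin":0}]'
```

```text
t: 5.77
position: [0.5556, -0.0871, -0.0237]
tcp_rot: [[0.786, 0.618, -0.011], [0.618, -0.786, -0.004], [-0.011, -0.004, -1.0]]
ft_force: [0.0, -0.2, -0.2]
width: 0.48
t: 6.18
position: [0.5558, -0.0871, -0.0235]
tcp_rot: [[0.786, 0.618, -0.01], [0.618, -0.786, -0.004], [-0.01, -0.003, -1.0]]
ft_force: [0.1, 0.4, 1.4]
width: 0.359
```

The pads stopped at 0.359 (33.8 mm), which matches the 34 mm cap. Now I lift along a gentle arc.

```bash
python3 -m creep '[{"xyz":[-1,0,-5],"spin":0},{"xyz":[-2,0,-12],"spin":0},{"xyz":[-4,0,-19],"spin":0},{"xyz":[-7,0,-26],"spin":0},{"xyz":[-10,0,-34],"spin":0}]'
python3 - <<'E'
from h import *
from rig import viewer
v=viewer.snapshot('scene'); cv2.imwrite('pics/s7.png',cv2.resize(v['image'][60:230,140:360],None,fx=3.5,fy=3.5,interpolation=cv2.INTER_CUBIC))
togo([.5563,-.087,-.023],38)
E
```

```text
t: 6.6
position: [0.5479, -0.0933, 0.0113]
tcp_rot: [[0.786, 0.618, -0.01], [0.618, -0.786, -0.004], [-0.011, -0.004, -1.0]]
ft_force: [-0.7, 0.2, -1.2]
width: 0.358
t 6.65 pos [ 0.5483 -0.0939  0.0128] xang 38.2 q6 0.62 F [-0.6 -0.5  0.2] w 0.358
togo mm [10.9 -0.4 35.7]
spin 0.003
```

View pics/s7.png

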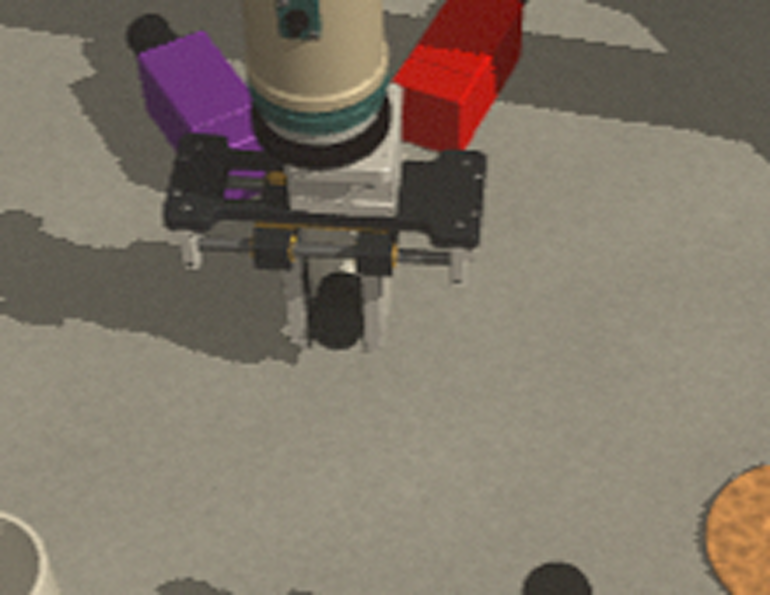

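The cap is coming up in the grip at crop (337,310) and pivoting as intended. I continue along the arc.

```bash
python3 -m creep '[{"xyz":[-3,0,-7],"spin":0},{"xyz":[-7,0,-14],"spin":0},{"xyz":[-12,0,-22],"spin":0},{"xyz":[-17,0,-30],"spin":0},{"xyz":[-23,0,-38],"spin":0}]'
python3 -m creep '[{"xyz":[-5,0,-9],"spin":0},{"xyz":[-10,0,-18],"spin":0},{"xyz":[-14,0,-27],"spin":0},{"xyz":[-17,0,-36],"spin":0},{"xyz":[-20,0,-45],"spin":0}]'
python3 - <<'E'
from h import *
from rig import viewer
v=viewer.snapshot('scene'); cv2.imwrite('pics/s8.png',cv2.resize(v['image'][40:210,140:360],None,fx=3.5,fy=3.5,interpolation=cv2.INTER_CUBIC))
v=viewer.snapshot('wrist'); cv2.imwrite('pics/w8.png',v['image'])
togo([.5563,-.087,-.023],38)
E
```

```text
t: 7.07
position: [0.5299, -0.1083, 0.0518]
tcp_rot: [[0.786, 0.618, -0.009], [0.618, -0.786, -0.005], [-0.01, -0.002, -1.0]]
ft_force: [-0.4, -0.5, -1.8]
width: 0.359
t: 7.48
position: [0.5145, -0.1207, 0.098]
tcp_rot: [[0.786, 0.618, -0.008], [0.618, -0.786, -0.005], [-0.01, -0.001, -1.0]]
ft_force: [-0.5, -0.6, -2.7]
width: 0.358
t 7.5833 pos [ 0.516  -0.1207  0.0992] xang 38.1 q6 0.55 F [1.6 2.1 5.9] w 0.359
togo mm [ 53.4  -1.8 121.8]
spin 0.002
```

View pics/s8.png

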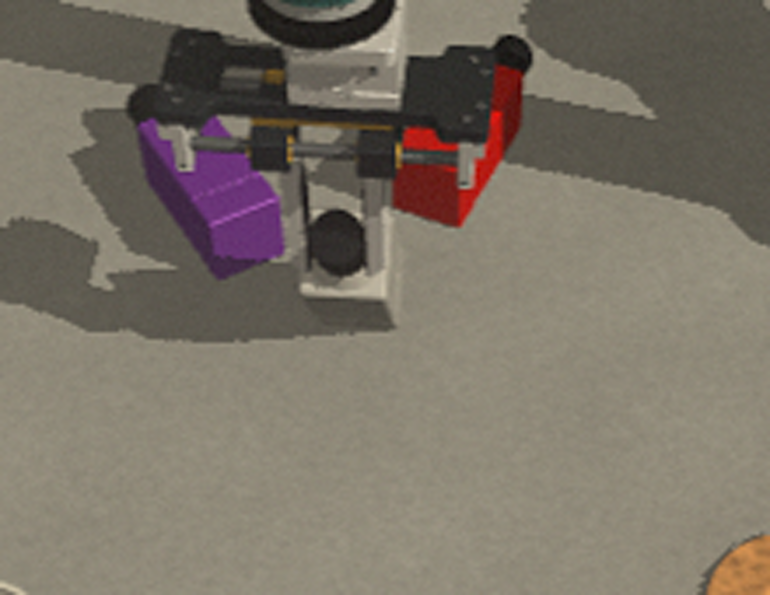

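View pics/w8.png

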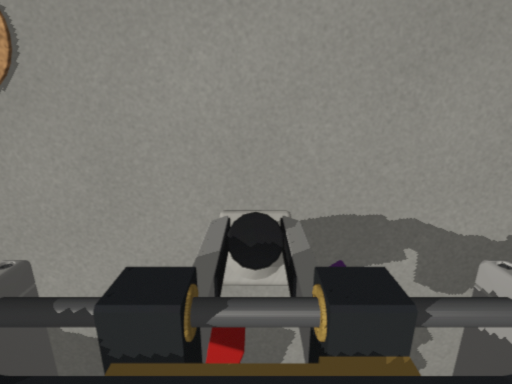

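The cap's end face is at wrist (255,240), so the bottle is nearly upright; the base still touches the desk. I lift further.

```bash
python3 -m creep '[{"xyz":[0,0,-9],"spin":0},{"xyz":[0,0,-19],"spin":0},{"xyz":[0,0,-30],"spin":0},{"xyz":[0,0,-42],"spin":0},{"xyz":[0,0,-52],"spin":0}]'
python3 -m creep '[{"xyz":[0,0,-3],"spin":0},{"xyz":[0,0,-3],"spin":0},{"xyz":[0,0,-3],"spin":0},{"xyz":[0,0,-3],"spin":0},{"xyz":[0,0,-3],"spin":0}]'
cat >> h.py <<'E'
def wsnap(n):
    from rig import viewer,readout
    s=readout.observe(); v=viewer.snapshot('wrist'); cv2.imwrite(f'pics/{n}.png',v['image'])
    np.savez(n+'.npz',image=v['image'],depth=v['depth'],K=v['K'],mount=v['mount'],pos=s['position'],rot=s['tcp_rot'])
    return wload(n+'.npz')
E
python3 - <<'E'
from h import *
from rig import viewer
W=wsnap('w9')
v=viewer.snapshot('scene'); cv2.imwrite('pics/s9.png',cv2.resize(v['image'][20:190,140:360],None,fx=3.5,fy=3.5,interpolation=cv2.INTER_CUBIC))
togo([.446,.203,.2],38)
E
```

```text
t: 8.0
position: [0.5166, -0.1203, 0.1522]
tcp_rot: [[0.786, 0.618, -0.004], [0.618, -0.786, -0.005], [-0.007, 0.002, -1.0]]
ft_force: [-0.5, 0.1, -3.4]
width: 0.356
t: 8.42
position: [0.5161, -0.1201, 0.1545]
tcp_rot: [[0.786, 0.618, -0.006], [0.618, -0.786, -0.005], [-0.008, 0.0, -1.0]]
ft_force: [-0.9, 0.6, -2.7]
width: 0.364
t 8.5167 pos [ 0.5163 -0.1202  0.1547] xang 38.2 q6 0.55 F [-0.1 -0.3 -2. ] w 0.358
togo mm [ 144.1 -297.5  -46.6]
spin 0.003
```

View pics/s9.png

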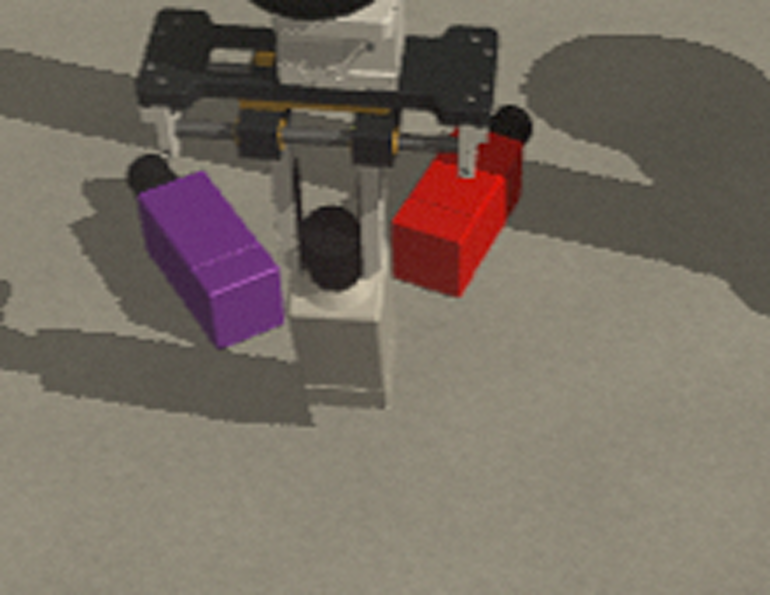

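View pics/w9.png

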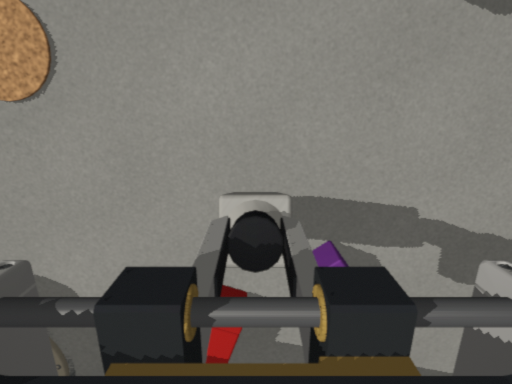

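```bash
cat >> h.py <<'E'
def toolpts(W,x0,x1,y0,y1):
    u,w=np.meshgrid(np.arange(x0,x1),np.arange(y0,y1)); u=u.ravel();w=w.ravel()
    P=deproj(W,np.c_[u,w],W['depth'][w,u]); return (P-W['pos'])@W['rot']*1000
E
python3 - <<'E'
from h import *
np.set_printoptions(precision=1,suppress=True)
W=load('w9.npz');W=wload('w9.npz')
print('cap end', [toolpts(W,255,256,r,r+1)[0] for r in range(190,272,4)])
P=toolpts(W,238,273,222,262); med=np.median(P[:,2]); 
c=np.linalg.lstsq(np.c_[P[:,:2],np.ones(len(P))],P[:,2],rcond=None)[0]; print(med,c,P[:,2].min(),P[:,2].max())
for n,b in (('+x',(228,285,197,203)),):
    print(toolpts(W,*b).mean(0))
E
```

```text
cap end [array([-28.2,   0.1, 152.8]), array([15. , -0. , -2.9]), array([13. , -0.1, -6.4]), array([11. , -0.1, -9.8]), array([  9.1,  -0.1, -13.4]), array([  9.3,  -0.1, -22.3]), array([ 17.9,  -0.1, -51.9]), array([ 17.2,  -0.1, -56.5]), array([ 15.3,  -0.1, -57.8]), array([ 13.3,  -0.1, -59.1]), array([ 10.7,  -0.1, -58.8]), array([  8.9,  -0.1, -60.4]), array([  6.6,  -0.1, -60.8]), array([  4.2,  -0.1, -61.1]), array([  2.4,  -0.1, -62.5]), array([  0. ,  -0.1, -62.9]), array([ -2.2,  -0.1, -63.6]), array([ -4.7,  -0.1, -63.8]), array([ -6.7,  -0.1, -64.8]), array([ -9.1,  -0.1, -65.1]), array([-11.7,  -0.1, -65.2])]
-61.23246627691199 [ -0.1  -0.  -61. ] -210.15094993795185 -56.67110604926847
[12.3  0.7 -7.9]
```

The cap's end face is inclined about 15°, so the bottle hangs 15° short of upright, cap toward tool +x, held by pad friction. I'll set it on free desk on the way (around (0.50, 0.06)), drag it back to upright against the desk, regrip firmly, and then place it.

```bash
python3 -m creep '[{"xyz":[8,-12,0],"spin":0},{"xyz":[20,-31,0],"spin":0},{"xyz":[33,-51,0],"spin":0},{"xyz":[46,-71,0],"spin":0},{"xyz":[59,-91,0],"spin":0}]'
python3 -m creep '[{"xyz":[13,-20,6],"spin":0},{"xyz":[26,-40,14],"spin":0},{"xyz":[38,-58,22],"spin":0},{"xyz":[42,-62,28],"spin":0},{"xyz":[42,-62,32],"spin":0}]'
python3 - <<'E'
from h import *
W=wsnap('w10'); togo([.5,.06,.111],38)
P=toolpts(W,244,268,228,256); P=P[(P[:,2]>-75)&(P[:,2]<-50)]
c=np.linalg.lstsq(np.c_[P[:,:2],np.ones(len(P))],P[:,2],rcond=None)[0]; print('tilt',np.degrees(np.arctan(c[:2])),c[2],len(P))
E
```

```text
t: 8.93
position: [0.506, -0.0113, 0.1538]
tcp_rot: [[0.787, 0.617, -0.006], [0.617, -0.787, -0.005], [-0.008, 0.0, -1.0]]
ft_force: [0.2, -0.1, -2.3]
width: 0.359
t: 9.35
position: [0.5002, 0.0644, 0.1206]
tcp_rot: [[0.785, 0.619, -0.007], [0.619, -0.785, -0.005], [-0.008, -0.001, -1.0]]
ft_force: [0.4, -0.6, -2.4]
width: 0.361
t 9.4 pos [0.5    0.0632 0.1201] xang 38.2 q6 0.9 F [-0.5 -0.7 -3.5] w 0.361
togo mm [-1.8  2.5  9.1]
spin 0.004
tilt [11.79884411 -0.0181743 ] -62.01729098380534 671
```

View pics/w10.png

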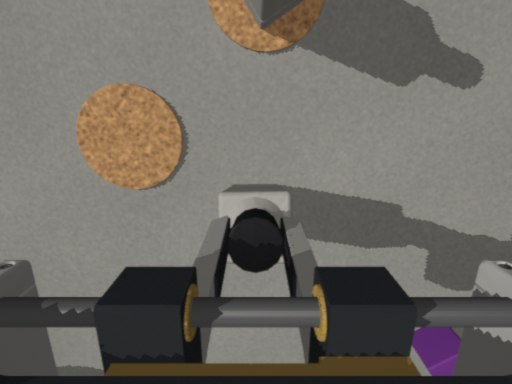

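The bottle hangs at ~12° over clear desk, with the empty coaster at (130,137). Lowering to contact, then dragging back along -x.

```bash
python3 -m creep '[{"xyz":[0,0,4],"spin":0},{"xyz":[0,0,8],"spin":0},{"xyz":[0,0,10],"spin":0},{"xyz":[-6,0,11],"spin":0},{"xyz":[-12,0,11],"spin":0}]'
python3 -m creep '[{"xyz":[-8,0,0],"spin":0},{"xyz":[-16,0,0],"spin":0},{"xyz":[-24,0,1],"spin":0},{"xyz":[-30,0,2],"spin":0},{"xyz":[-30,0,2],"spin":0}]'
python3 - <<'E'
from h import *
W=wsnap('w11'); togo([.5,.06,.111],38)
P=toolpts(W,244,268,228,256); P=P[(P[:,2]>-75)&(P[:,2]<-50)]
c=np.linalg.lstsq(np.c_[P[:,:2],np.ones(len(P))],P[:,2],rcond=None)[0]; print('tilt',np.degrees(np.arctan(c[:2])),c[2],len(P))
E
```

```text
t: 9.82
position: [0.4926, 0.0552, 0.1112]
tcp_rot: [[0.787, 0.618, -0.004], [0.618, -0.787, -0.005], [-0.006, 0.002, -1.0]]
ft_force: [-0.8, 1.1, 4.2]
width: 0.362
t: 10.23
position: [0.4685, 0.0354, 0.11]
tcp_rot: [[0.787, 0.617, -0.002], [0.617, -0.787, -0.006], [-0.006, 0.003, -1.0]]
ft_force: [-0.6, -0.3, 3.6]
width: 0.355
t 10.2833 pos [0.4689 0.0357 0.11  ] xang 38.1 q6 0.84 F [-0.3 -1.7  5.3] w 0.361
togo mm [39.5  0.1 -1.2]
spin 0.001
tilt [3.79316727 0.10442989] -63.82180084392014 669
```

View pics/w11.png

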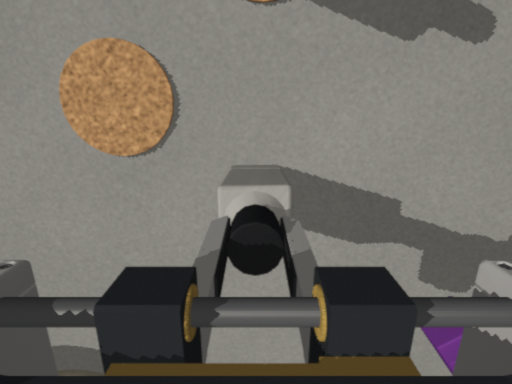

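Tilt is down to ~4° and the base is on the desk. I let go here so it settles flat, then regrip firmly.

```bash
python3 -m creep '[{"xyz":[0,0,0],"spin":0},{"xyz":[0,0,0],"spin":0},{"xyz":[0,0,0],"spin":0},{"xyz":[0,0,0],"spin":0},{"xyz":[0,0,0],"spin":0}]' 0.45 10
python3 - <<'E'
from h import *
W=wsnap('w12'); togo([.5,.06,.111],38)
P=toolpts(W,244,268,228,256); P=P[(P[:,2]>-75)&(P[:,2]<-50)]
c=np.linalg.lstsq(np.c_[P[:,:2],np.ones(len(P))],P[:,2],rcond=None)[0]; print('tilt',np.degrees(np.arctan(c[:2])),c[2],len(P))
print(toolpts(W,255,256,205,275)[::5].round(1))
E
```

```text
t: 10.7
position: [0.4688, 0.0359, 0.1097]
tcp_rot: [[0.787, 0.617, -0.003], [0.617, -0.787, -0.006], [-0.006, 0.003, -1.0]]
ft_force: [0.5, 1.0, 0.0]
width: 0.549
t 10.75 pos [0.4688 0.0358 0.1097] xang 38.1 q6 0.84 F [ 0.3 -0.5 -0.2] w 0.551
togo mm [39.5  0.3 -1.5]
spin 0.002
tilt [45.16100375 -2.23123437] -60.915826336478645 481
[[ 10.4  -0.1 -15. ]
 [  7.7  -0.1 -18. ]
 [  5.   -0.1 -21.1]
 [  3.9  -0.1 -27.5]
 [  3.6  -0.1 -35.3]
 [  3.9  -0.1 -43.9]
 [  3.9  -0.1 -51.2]
 [  4.4  -0.1 -59. ]
 [  2.5  -0.1 -61.5]
 [  0.3  -0.1 -63.4]
 [ -3.2  -0.1 -63. ]
 [ -6.8  -0.1 -62.3]
 [-10.1  -0.1 -62.4]
 [-13.7  -0.1 -62. ]]
```

View pics/w12.png

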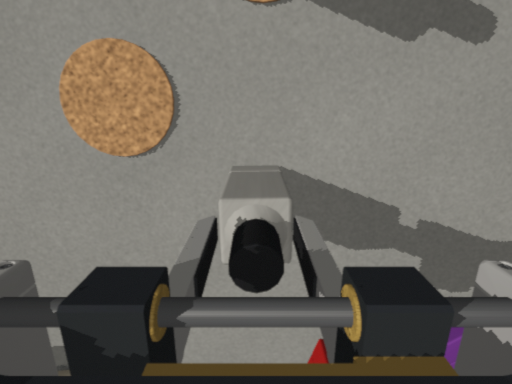

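Released, the bottle stands upright on the desk: the cap's front is vertical at tool x≈4 and its end is level at 172 mm, so the cap centre is 13 mm toward -x. I recentre and regrip at 25 N.

```bash
python3 -m creep '[{"xyz":[-4,0,0],"spin":0},{"xyz":[-9,0,0],"spin":0},{"xyz":[-13,0,0],"spin":0},{"xyz":[-13,0,0],"spin":0},{"xyz":[-13,0,0],"spin":0}]'
python3 -m creep '[{"xyz":[0,0,0],"spin":0},{"xyz":[0,0,0],"spin":0},{"xyz":[0,0,0],"spin":0},{"xyz":[0,0,0],"spin":0},{"xyz":[0,0,0],"spin":0}]' 1 25
python3 - <<'E'
from h import *
W=wsnap('w13'); togo([.446,.203,.15],38)
print(toolpts(W,255,256,205,275)[::5].round(1))
E
```

```text
t: 11.17
position: [0.4583, 0.0276, 0.1099]
tcp_rot: [[0.787, 0.617, -0.003], [0.617, -0.787, -0.006], [-0.006, 0.003, -1.0]]
ft_force: [0.3, -0.3, 0.2]
width: 0.548
t: 11.58
position: [0.4585, 0.0276, 0.1099]
tcp_rot: [[0.787, 0.617, -0.003], [0.617, -0.787, -0.006], [-0.006, 0.003, -1.0]]
ft_force: [-0.3, -0.6, 0.5]
width: 0.358
t 11.6333 pos [0.4585 0.0276 0.1099] xang 38.1 q6 0.82 F [-0.1 -0.7 -0.2] w 0.361
togo mm [  98.1 -145.7  -41. ]
spin 0.001
[[ 16.7  -0.1 -32.5]
 [ 16.9  -0.1 -42.5]
 [ 16.5  -0.1 -49.9]
 [ 17.1  -0.1 -59.3]
 [ 15.6  -0.1 -62.8]
 [ 12.1  -0.1 -61.9]
 [  9.3  -0.1 -62.5]
 [  5.8  -0.1 -61.9]
 [  2.9  -0.1 -62.3]
 [ -0.5  -0.1 -61.9]
 [ -4.   -0.1 -61.5]
 [ -6.7  -0.1 -62.5]
 [ -9.9  -0.1 -62.7]
 [-13.9  -0.1 -61.6]]
```

View pics/w13.png

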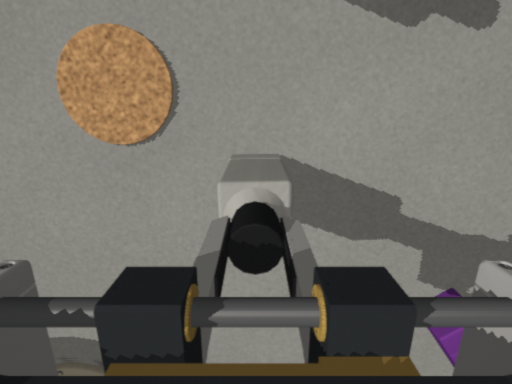

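```bash
python3 - <<'E'
from h import *
for n in ('w9','w10','w11','w12','w13'):
    W=wload(n+'.npz'); im=W['image'].astype(int); m=np.zeros(im.shape[:2],np.uint8); m[5:200,40:200]=(im[5:200,40:200,2]>1.5*im[5:200,40:200,0])
    c=max(cv2.findContours(m,0,cv2.CHAIN_APPROX_NONE)[0],key=cv2.contourArea)
    if n=='w9': continue
    P=(plane(W,c[:,0],.005)[:,:2]*1000).astype(np.float32); print(n,cv2.fitEllipse(P))
E
python3 -m creep '[{"xyz":[0,0,-6],"spin":0},{"xyz":[0,0,-14],"spin":0},{"xyz":[0,0,-24],"spin":0},{"xyz":[0,0,-34],"spin":0},{"xyz":[0,0,-40],"spin":0}]'
python3 -m creep '[{"xyz":[7,-11,0],"spin":0},{"xyz":[19,-28,0],"spin":0},{"xyz":[32,-48,0],"spin":0},{"xyz":[46,-68,0],"spin":0},{"xyz":[60,-88,0],"spin":0}]'
python3 -c "
from h import *
togo([.446,.203,.15],38)"
```

```text
w10 ((445.7042541503906, 203.3008270263672), (118.06078338623047, 118.61781311035156), 49.43537139892578)
w11 ((445.56591796875, 203.3418731689453), (118.14743041992188, 118.84632110595703), 33.841365814208984)
w12 ((445.5955505371094, 203.33949279785156), (118.078369140625, 118.86344146728516), 38.52720260620117)
w13 ((445.57708740234375, 203.3463134765625), (118.06828308105469, 118.92498016357422), 33.31801986694336)
t: 12.05
position: [0.4592, 0.0278, 0.1514]
tcp_rot: [[0.787, 0.617, -0.001], [0.617, -0.787, -0.006], [-0.004, 0.004, -1.0]]
ft_force: [0.8, -0.9, -2.9]
width: 0.356
t: 12.47
position: [0.452, 0.1351, 0.1512]
tcp_rot: [[0.788, 0.616, -0.001], [0.616, -0.788, -0.006], [-0.004, 0.004, -1.0]]
ft_force: [-0.1, 0.2, -2.9]
width: 0.359
t 12.4667 pos [0.452  0.1351 0.1512] xang 38.0 q6 1.06 F [-0.1  0.2 -2.9] w 0.359
togo mm [ 37.2 -57.2   0.9]
spin 0.001
```

```bash
python3 -m creep '[{"xyz":[13,-20,0],"spin":0},{"xyz":[25,-38,0],"spin":0},{"xyz":[33,-50,0],"spin":0},{"xyz":[37,-57,0],"spin":0},{"xyz":[37,-57,0],"spin":0}]'
python3 - <<'E'
from h import *
W=wsnap('w14'); togo([.4456,.2033,.115],38)
print(toolpts(W,255,256,205,275)[::6].round(1))
E
```

```text
t: 12.88
position: [0.4457, 0.2041, 0.151]
tcp_rot: [[0.786, 0.618, -0.001], [0.618, -0.786, -0.005], [-0.004, 0.004, -1.0]]
ft_force: [0.2, 0.2, -1.9]
width: 0.359
t 12.9333 pos [0.4458 0.2029 0.151 ] xang 38.1 q6 1.2 F [ 0.2  0.4 -3.5] w 0.355
togo mm [ 0.2 -0.6 36. ]
spin 0.002
[[ 16.7  -0.1 -32.6]
 [ 16.8  -0.1 -43.9]
 [ 16.5  -0.1 -53.1]
 [ 16.2  -0.1 -61.4]
 [ 12.9  -0.1 -62.4]
 [  9.4  -0.1 -62.7]
 [  5.1  -0.1 -61.6]
 [  1.5  -0.1 -62. ]
 [ -2.8  -0.1 -61.3]
 [ -6.4  -0.1 -61.8]
 [ -9.5  -0.1 -63.3]
 [-13.9  -0.1 -62.7]]
```

View pics/w14.png

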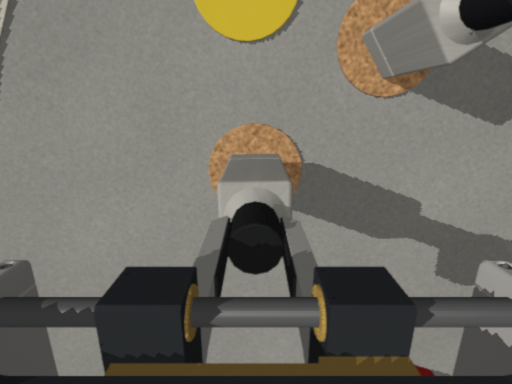

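The bottle hangs upright over the empty coaster, and the coaster rim at (209–301, 124+) is symmetric about column 255. Lowering gently, watching the force.

```bash
python3 -m creep '[{"xyz":[0,-0.5,7],"spin":0},{"xyz":[0,-0.5,14],"spin":0},{"xyz":[0,-0.5,21],"spin":0},{"xyz":[0,-0.5,27],"spin":0},{"xyz":[0,-0.5,30],"spin":0}]'
python3 -m creep '[{"xyz":[0,0,1.5],"spin":0},{"xyz":[0,0,3],"spin":0},{"xyz":[0,0,4.5],"spin":0},{"xyz":[0,0,5.5],"spin":0},{"xyz":[0,0,5.5],"spin":0}]'
python3 -c "
from h import *
togo([.4456,.2033,.115],38)"
```

```text
t: 13.35
position: [0.4447, 0.2022, 0.1195]
tcp_rot: [[0.787, 0.617, -0.003], [0.617, -0.787, -0.007], [-0.007, 0.004, -1.0]]
ft_force: [0.4, -0.2, -3.3]
width: 0.357
t: 13.77
position: [0.4451, 0.2022, 0.115]
tcp_rot: [[0.787, 0.617, -0.002], [0.617, -0.787, -0.007], [-0.006, 0.005, -1.0]]
ft_force: [-0.7, -1.6, 2.3]
width: 0.359
t 13.7667 pos [0.4451 0.2022 0.115 ] xang 38.1 q6 1.2 F [-0.7 -1.6  2.3] w 0.359
togo mm [ 1.  -0.6 -0. ]
spin 0.001
```

It is in contact (force went from -3 to +2 N) about 1 mm from the centre. Releasing.

```bash
python3 -m creep '[{"xyz":[0,0,0],"spin":0},{"xyz":[0,0,0],"spin":0},{"xyz":[0,0,0],"spin":0},{"xyz":[0,0,0],"spin":0},{"xyz":[0,0,0],"spin":0}]' 0.3 10
python3 -m creep '[{"xyz":[0,0,0],"spin":0},{"xyz":[0,0,-8],"spin":0},{"xyz":[0,0,-20],"spin":0},{"xyz":[0,0,-36],"spin":0},{"xyz":[0,0,-52],"spin":0}]'
python3 - <<'E'
from h import *
W=wsnap('w15'); togo([.4456,.2033,.115],38)
print(toolpts(W,255,256,205,275)[::6].round(1))
E
```

```text
t: 14.18
position: [0.4452, 0.2023, 0.115]
tcp_rot: [[0.787, 0.617, -0.002], [0.617, -0.787, -0.007], [-0.006, 0.005, -1.0]]
ft_force: [-0.0, -1.0, 0.7]
width: 0.672
t: 14.6
position: [0.4451, 0.2026, 0.1678]
tcp_rot: [[0.787, 0.617, -0.002], [0.617, -0.787, -0.007], [-0.006, 0.004, -1.0]]
ft_force: [0.5, -0.3, -0.7]
width: 0.7
t 14.65 pos [0.4476 0.2034 0.1712] xang 38.1 q6 1.2 F [1.2 0.3 1.4] w 0.703
togo mm [-1.6 -1.5 56.2]
spin 0.002
[[   8.8   -0.   -10.4]
 [   3.8   -0.    -9.7]
 [  -0.8   -0.   -10.5]
 [  -6.3   -0.    -8.9]
 [ -10.6   -0.   -10.6]
 [ -16.4   -0.    -8.9]
 [-110.9    0.3  168. ]
 [-119.7    0.3  166.4]
 [-129.8    0.3  166.9]
 [-140.2    0.3  167.5]
 [-150.5    0.3  167.8]
 [-160.1    0.3  166.6]]
```

View pics/w15.png

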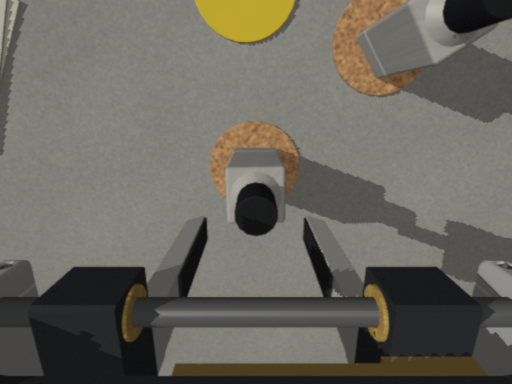

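The bottle stands free on the coaster, cap at (255,208) with a level end. I back off upward and check from the other cameras.

```bash
python3 -m creep '[{"xyz":[0,0,-25],"spin":0},{"xyz":[0,0,-50],"spin":0},{"xyz":[-20,10,-75],"spin":0},{"xyz":[-50,20,-90],"spin":0},{"xyz":[-80,30,-100],"spin":0}]'
python3 -m creep '[{"xyz":[-25,10,0],"spin":0},{"xyz":[-50,20,0],"spin":0},{"xyz":[-60,25,0],"spin":0},{"xyz":[-60,25,0],"spin":0},{"xyz":[-60,25,0],"spin":0}]'
python3 - <<'E'
from h import *
from rig import viewer
W=wsnap('w16'); togo([.4456,.2033,.115],38)
s=viewer.snapshot('scene')['image']; t=viewer.snapshot('top'); cv2.imwrite('pics/s16.png',s); cv2.imwrite('pics/t16.png',t['image'])
o=load('top0.npz')['image']; d=np.abs(o.astype(int)-t['image']).max(2)[130:200,170:235]; print('standing bottle diff',np.percentile(d,[50,90,99]))
E
```

```text
t: 15.07
position: [0.4033, 0.1306, 0.2732]
tcp_rot: [[0.786, 0.618, 0.008], [0.618, -0.786, -0.005], [0.003, 0.008, -1.0]]
ft_force: [-0.2, -0.7, 0.6]
width: 0.7
t: 15.48
position: [0.3717, 0.0739, 0.2735]
tcp_rot: [[0.787, 0.617, 0.009], [0.617, -0.787, -0.004], [0.004, 0.009, -1.0]]
ft_force: [-0.7, 0.1, 0.6]
width: 0.698
t 15.5333 pos [0.372  0.0743 0.2733] xang 38.2 q6 0.92 F [0.1 1.5 0. ] w 0.699
togo mm [136.9 -57.3 158.4]
spin 0.003
standing bottle diff [ 4.  7. 11.]
```

View pics/s16.png

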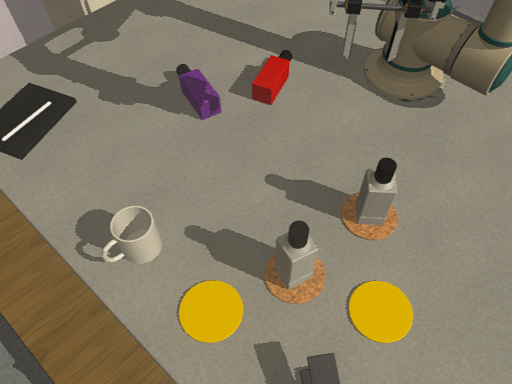

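View pics/w16.png

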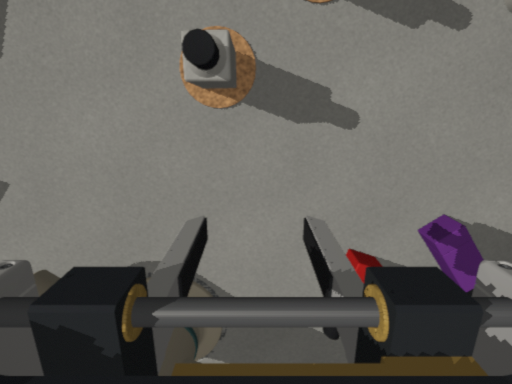

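View pics/t16.png

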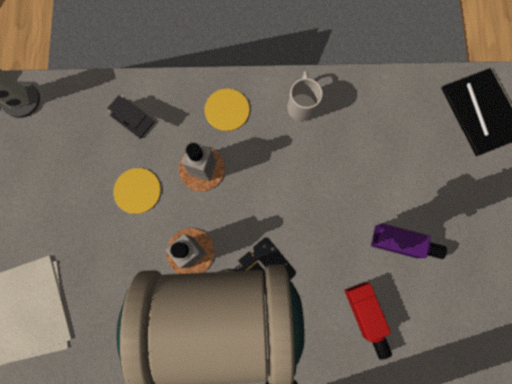

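The scene picture shows both bottles standing on their cork coasters, the placed one at (377,200), with red, purple and yellow unmoved. I'll do one numeric check of the cap's position over the coaster.

```bash
python3 - <<'E'
from h import *
W=wload('w16.npz'); im=W['image']
m=(im[20:80,170:230].max(2)<45).astype(np.uint8); n,l,st,ce=cv2.connectedComponentsWithStats(m); k=1+np.argmax(st[1:,4]); ys,xs=np.nonzero(l==k)
ys+=20;xs+=170; P=deproj(W,np.c_[xs,ys],W['depth'][ys,xs]); z=np.percentile(P[:,2],90); Q=P[P[:,2]>z-.006]
print('cap top z',z,'centre',(Q.min(0)+Q.max(0))/2,Q.max(0)-Q.min(0))
i2=im.astype(int); mm=np.zeros(m.shape,np.uint8); mm=np.zeros(im.shape[:2],np.uint8); mm[15:115,170:265]=(i2[15:115,170:265,2]>1.5*i2[15:115,170:265,0])
p=np.argwhere(mm)[:,::-1]; h=cv2.convexHull(p.astype(np.int32)); C=(plane(W,h[:,0],.005)[:,:2]*1000).astype(np.float32); print('coaster',cv2.minEnclosingCircle(C))
E
python3 -c "
from rig import workorder
print(workorder.hand_in())"
```

```text
cap top z 0.17799238757333896 centre [0.44486004 0.17079569 0.32803899] [0.03088378 0.09281453 0.31185357]
coaster ((445.4307556152344, 203.3881378173828), 59.623165130615234)
the job is handed in; nothing more can be done
None
```

The fallen steel bottle now stands upright, cap up, on the empty cork coaster. I handed the job in at about 15.6 s of the 45 s allowed.

**What I did**
- **First grip:** It closed too high on the cap. Depth pictures showed the fingertips sit about 32 mm behind the stated tool point, so I opened, went deeper and gripped again at 10 N.
- **Standing it up:** Lifted, the bottle hung 12–15° short of upright. I set its base on clear desk, dragged it nearly vertical and let go; it settled flat. I then gripped it again at 25 N, carried it over and lowered it until it touched (about +2 N) before opening.

**Last checks**
- **Placement:** At release the tool was within about 1.2 mm of the coaster centre, which I had measured at (0.4456, 0.2033). The top of the cap read 0.178 m, against 0.176 m expected, and its end face was level.
- **Surroundings:** In the scene and top pictures the other bottle, the look-alikes and the yellow discs had not moved. The patch around the standing bottle changed only by noise, and the gripper is well clear of everything.

**What failed or disagreed**
- **Final cap-centre check:** Stray depth points spoiled it (it gave y = 0.171 and z = 0.328), and the hand-in ran in the same step. The centring therefore rests on the release pose and the pictures.
- **Camera agreement:** The top and scene cameras differed by about 6 mm on the coaster centre, so I relied on the wrist camera. Its five fits agreed within 0.3 mm.

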